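# Load the swivel-arm stand and set its bearing cap

## Robot

A 6-joint arm with a two-finger parallel gripper is mounted at the origin on the work surface. World frame = base frame: x ahead of the robot, y to its left, z up, the work surface at z = 0. Lengths are in m, angles in rad, forces in N, time in s.
With the tool pointing down it reaches from about 0.375 to 0.975 m from the base axis. Payload 3.8 kg.
Tool frame: the origin (TCP) lies midway between the tips of the shut fingers; the grasp point (between the pads) lies 19 mm behind it; z points along the fingers, y is the line along which they close (so a half turn about z gives the same grasp; the last joint's range is limited). The gripper opens to 85 mm and grips with 20 to 120 N. Pads are 22 mm wide; open, the fingers measure 114 mm over their backs; the gripper's body (76 mm by 85 mm) begins 54 mm behind the grasp point. The pads swing forward as they close: fully open they stand 13 mm farther back than shut.
Start: joints at [-1.369, 0.264, 1.604, -0, 1.274, -0.037], TCP at [0.16, -0.656, 0.231] pointing down, gripper open.
Joint ranges: [-2.63, 2.63], [-0.94, 2.18], [0.31, 2.57], [-1.31, 4.45], [0, 2.66], [-2.55, 2.55]. Speed limits (rad/s): [2.57, 2.57, 3.14, 3.14, 3.14, 3.14].

## Interface

Orientations are given as a rotation vector (axis times angle).
In Python, from workcell import bot, imaging gives the robot as it stands.
- The arm moves only by the tool step_arm, never from a script. Its argument "series" is a list of rows, each an object of numbers: "grip": the closure, from -1 (fully open) to 1 (shut); "x", "y", "z": the shift along the tool's x, y, z normalised to -1 to 1, where 1 is 500 mm; "ax", "ay", "az": the turn, a rotation vector about the tool's x, y, z normalised to -1 to 1, where 1 is 30 degrees. A call has 1 to 12 rows; each row is the pose to reach, as a shift and turn from the pose commanded when the call began, along the tool's axes at that moment; what a row does not reach only later rows make up. A row lasts 1/10 s, in which the tool goes at most 50 mm and 8.59 degrees, less where a joint would pass 70% of its speed; a pose out of reach is approached as far as the arm can. A call with a number of a shift or a turn outside -1 to 1 is refused whole. A call with a gripper value outside its range is refused whole. The fingers move at their own pace and stop on an object; "force" is the grip in N (left out, the last holds). Time passes only in rows, so rows that repeat a pose let the fingers close. It gives the time, the measured TCP pose, the force, the opening and the grip force at its end, in the units of the state.
- bot.read_state(): the state, without advancing time (a new reading comes with each control period).
- imaging.read_camera(name): name is "scene" or "top" or "wrist"; returns a dict with "img" (480x640x3 uint8, red, green, blue), "fx", "fy", "cx", "cy" (pixels), "R" (3x3) and "t" (3): a world point X has camera coordinates R X + t. Camera axes: x right, y down, z forward; pixel columns grow to the right and rows downward; lengths in m; the calibration is good to about 2 mm. The wrist camera is an equidistant fisheye: a pixel r from the principal point sees the ray r / f radians off the axis. A picture is of the moment at which its call begins. There is no depth.
- bot.finish_job(): hands the job in; it is judged then, once.
The state is a dict: "time": time; "q": joint angles; "joint_vel": joint speeds; "joint_torque": joint torques, N m; "tool_pos": TCP position; "tcp_rot": TCP orientation; "wrist_force": force on the tool from outside, world axes, zero at the start; "torque": the same for the moment, N m; "width": opening from 0.0 (shut) to 1.0 (fully open); "grip_force": force on a finger pad.
Only numpy, scipy, OpenCV 4.12 (cv2) and the standard library are available. Lean on these libraries where they do the work, as an engineer would, in place of code of your own. Each camera call takes 0.05 s, during which the arm holds its last target. There are 200 camera calls.

## Task

Hook the red-tabbed weight hanger over the red end of the stand's rail, slide it along the rail without lifting it off until its hook is centred on the yellow band, and let it hang there free. Then, under that load, screw the knurled brass cap on top of the pillar down (clockwise) until it bottoms out, back it off a quarter turn to give the bearing its play, and finish while still gripping the cap there: do not let go. Leave the blue-tabbed hanger and everything else on the table where it is.

Things in the scene. Friction and masses are not known exactly. Their poses are not given: they have to be found in the camera images.
- stand: Grey swivel-arm stand, fixed. Origin: on the pillar's axis at table height; z up, y along the rail from the pillar to its free red end. Base plate 160 x 160 x 18 mm, pillar 28 mm across, a 40 mm wide head from 178 to 220 mm up. Opposite the rail a 34 mm thick counterweight, at the rail's height, reaches 105 mm out.
- rail_end (a point): Point on the rail's axis in its red section, 262 mm out from the pillar axis. The rail is a level round bar, 12 mm in diameter, axis 200 mm above the table, held only at the pillar; red from 225 to 305 mm out (hook on with the hook's centre inside the red), ending in a black ball 20 mm across centred 312 mm out.
- mark: Yellow painted band 24 mm long around the rail, between the pillar and the red section, 115 to 180 mm out from the pillar axis (varies). Origin on the rail's axis at the band's middle; axes as the stand's. Paint only: the hook slides over it.
- hanger: Weight hanger with a RED tab and brass weight, loose, 0.18 to 0.35 kg, starts upright on its weight. Origin: centre of the weight's flat underside; z up, x the side to which its hook opens. Weight 44 mm across, 45 mm high; stem 10 mm across to 78 mm; above it a C-shaped hook (see its other points), then the tab, top at 172 mm. When hooked its y axis lies along the rail.
- hanger_gap (a point): Middle of the hook's mouth, on the hanger's axis 98 mm above its bottom. The rail enters here sideways from the hanger's +x side, between the lower bar (78 to 84 mm up, x -17 to 7 mm) and the lip's lower end (112 mm up): a 28 mm gap.
- hanger_hook (a point): Centre of the underside of the hook's crown, 126 mm above the hanger's bottom; rests on top of the rail, 206 mm above the table. Hook of flat steel 14 mm wide (y), 6 mm thick: crown x -17 to 17 mm, back leg x -17 to -11 from 78 to 132 mm up, front lip x 11 to 17 down to 112 mm, so 22 mm inside between leg and lip.
- hanger_tab (a point): Centre of the red grip tab on top of the hook: 22 mm (x) by 14 mm (y) by 40 mm high, from 132 to 172 mm above the hanger's bottom. Grip it across its y faces (14 mm) from above.
- cap (a joint): Turn of the knurled cap on its thread, rad: 0 = bottomed out (hard stop), growing as it is unscrewed, counter-clockwise from above; starts at 1.8 to 3.0. Clockwise screws it down, 6 mm per turn (0.95 mm per rad). Stays where it is left (friction about 0.06 N m). A quarter turn back from the stop reads 1.57.
- cap_grip (a point): Centre of the knurled brass cap on the pillar's top, on its axis at the height to grip, 249 mm above the table when bottomed out. Cap 42 mm across, 30 mm high (232 to 262 mm above the table when bottomed out), with a white radial line on its dark top that points along the rail to its free end when bottomed out. Grip from above at any yaw, fingers on opposite sides.
- spare: Weight hanger of the same shape and size with a BLUE tab and a dark steel weight, standing upright: not to be disturbed. Origin under its weight.
- jar: Closed glass jar with a red lid, 60 mm across, 85 mm high; leave alone. Origin under its centre.
- magnet: Red horseshoe magnet lying flat, about 80 x 70 x 20 mm; leave alone. Origin under its centre.
- molecule: Model of a molecule, red and black balls on a small wooden foot, 60 mm foot, 108 mm high; leave alone. Origin under its foot.
- weight: Small brass weight with a ball knob, 40 mm across, 53 mm high; leave alone. Origin under its centre.
Mind the look-alikes: they are no part of the job. Several things look just like the hanger: the one meant starts nearest to the robot's base.

How it is judged:
By the outcome, as a careful person would: the job done as asked, in the order asked, and still so for the second after the job is handed in, while the arm keeps its last pose, push and grip.
It also fails if it takes over 72 s, if anything falls off the work surface, if the arm or the gripper's body presses on something with over 40 N, if the wrist force passes 120 N, or if a joint passes its speed limit or range.

## Working session

There is one attempt and no reset: what is moved stays moved. The work goes in short steps, Python scripts to look and compute and a tool call to move; the robot and the scene stay as the last step left them, time stands still between calls to the robot, and variables do not carry over. Pictures are saved under pics/ and viewed, at most 10 in all, crops included, and the job is handed in when it is done.

Besides the shell and the picture viewer there is one more tool, called after "Call:" by a JSON object that holds its "fn" and its "kwargs", one argument or row to a line. step_arm: Moves the arm, as the interface text tells. Scaled input: -1 to 1 covers 500 mm each way for a shift and 30 degrees each way for a turn. Its arguments: {"type":"object","properties":{"series":{"type":"array","items":{"type":"object","properties":{"grip":{"type":"number"},"x":{"type":"number","minimum":-1,"maximum":1},"y":{"type":"number","minimum":-1,"maximum":1},"z":{"type":"number","minimum":-1,"maximum":1},"ax":{"type":"number","minimum":-1,"maximum":1},"ay":{"type":"number","minimum":-1,"maximum":1},"az":{"type":"number","minimum":-1,"maximum":1}}}},"force":{"type":"number"}},"required":["series"]}

```bash
ls; mkdir -p pics
python3 - <<'E'
from workcell import bot, imaging
import cv2,numpy as np,pickle
s=bot.read_state();print({k:np.round(v,3) for k,v in s.items()})
C={}
for n in("scene","top"):
    c=imaging.read_camera(n);C[n]=c
    print(n,c['fx'],c['cx'],c['cy'],np.round(c['R'],3).tolist(),np.round(c['t'],3), np.round(-c['R'].T@c['t'],3))
    cv2.imwrite(f'pics/{n}0.png',c['img'][:,:,::-1])
pickle.dump(C,open('c0.pkl','wb'))
E
```

```text
pics
{'time': np.float64(0.0), 'q': array([-1.369,  0.265,  1.605, -0.   ,  1.274, -0.037]), 'joint_vel': array([ 0.001, -0.   , -0.001,  0.   , -0.   , -0.002]), 'joint_torque': array([ 1.0000e-03, -5.1511e+01, -3.6731e+01,  0.0000e+00,  1.3000e-02,
       -0.0000e+00]), 'tool_pos': array([ 0.16 , -0.655,  0.23 ]), 'tcp_rot': array([-3.117, -0.374,  0.   ]), 'wrist_force': array([-0.144, -0.511,  0.229]), 'torque': array([-0.036,  0.003, -0.04 ]), 'grip_force': np.float64(0.0), 'width': np.float64(0.999)}
scene 595.9472603778648 321.9544928570957 235.2259355309175 [[-0.865, 0.502, -0.013], [0.436, 0.739, -0.513], [-0.248, -0.45, -0.858]] [ 0.399 -0.191  1.87 ] [0.892 0.782 1.512]
top 494.89728005664193 319.72782527058956 246.2876151226465 [[0.019, -1.0, 0.006], [-0.988, -0.019, -0.152], [0.152, -0.004, -0.988]] [0.081 0.534 1.383] [0.315 0.096 1.448]
```

View pics/scene0.png

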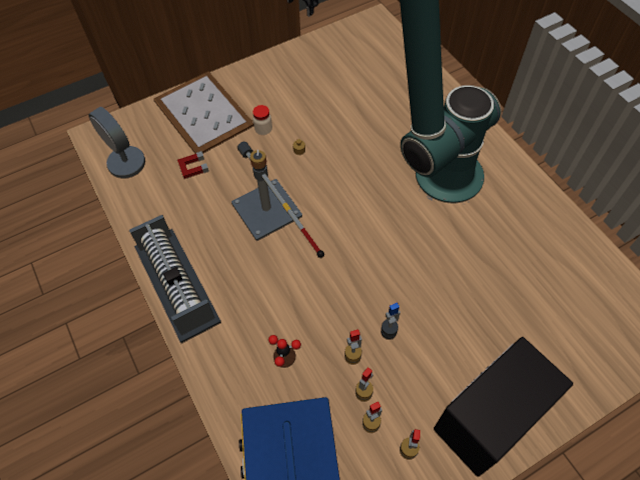

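View pics/top0.png

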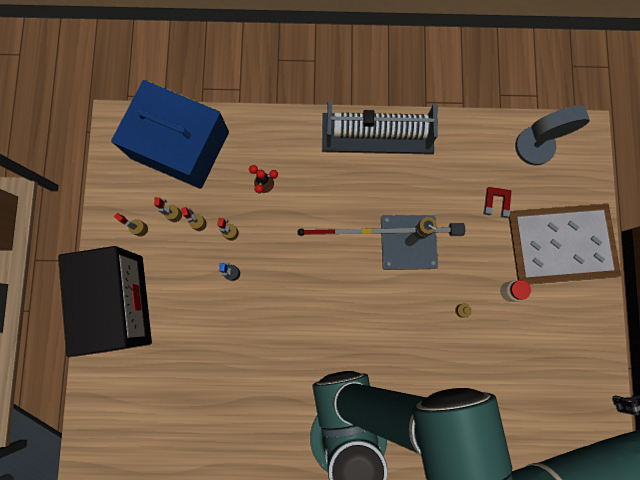

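The scene shows four red-tabbed hangers. Their tabs in the top view are at about (120,217), (158,203), (187,213) and (222,224); the blue one is at (223,268). The stand's rail runs from the pillar at (425,228) to its red end and ball at (301,232), with the yellow band at (367,231). Next I'll measure all of them.

```bash
cat > h.py <<'E'
import numpy as np,cv2
def ray(c,u,v):
    d=c['R'].T@np.array([(u-c['cx'])/c['fx'],(v-c['cy'])/c['fy'],1.]); return -c['R'].T@c['t'],d/np.linalg.norm(d)
def onz(c,u,v,z):
    o,d=ray(c,u,v); return o+d*(z-o[2])/d[2]
def tri(c1,p1,c2,p2):
    o1,d1=ray(c1,*p1);o2,d2=ray(c2,*p2)
    A=np.c_[d1,-d2];s=np.linalg.lstsq(A,o2-o1,rcond=None)[0]
    a,b=o1+s[0]*d1,o2+s[1]*d2
    return (a+b)/2,np.linalg.norm(a-b)
def proj(c,X):
    p=c['R']@np.asarray(X)+c['t'];return np.array([c['fx']*p[0]/p[2]+c['cx'],c['fy']*p[1]/p[2]+c['cy']])
def hsv(img):return cv2.cvtColor(img,cv2.COLOR_RGB2HSV)
def red(img):
    h=hsv(img);return (((h[...,0]<6)|(h[...,0]>174))&(h[...,1]>170)&(h[...,2]>70)).astype(np.uint8)
def blobs(m,amin=8):
    n,l,s,ce=cv2.connectedComponentsWithStats(m,connectivity=8)
    return [(np.round(ce[i],1).tolist(),int(s[i,4]),s[i,:4].tolist()) for i in range(1,n) if s[i,4]>=amin]
E
python3 - <<'E'
from h import *;import pickle
C=pickle.load(open('c0.pkl','rb'));T,S=C['top'],C['scene']
B={}
for n in C:
    B[n]=blobs(red(C[n]['img']),15);print(n,*B[n],sep='\n ')
    h=hsv(C[n]['img']);y=((h[...,0]>20)&(h[...,0]<30)&(h[...,1]>190)&(h[...,2]>150)).astype(np.uint8)
    print('yel',blobs(y,5))
for b in B['top']:
  for a in B['scene']:
    X,e=tri(T,b[0],S,a[0])
    if e<.006 and 0<X[2]<.25: print(b[0],a[0],X.round(4),round(e,4),np.linalg.norm(X[:2]).round(3))
big=lambda im,x,y,w,h,k:cv2.resize(im[y:y+h,x:x+w,::-1],None,fx=k,fy=k,interpolation=cv2.INTER_CUBIC)
a=big(T['img'],105,190,140,100,5);b=big(T['img'],290,205,180,70,4)
c=big(S['img'],330,290,110,100,5)
W=np.zeros((600,800,3),np.uint8)
f=lambda im,w,h:cv2.resize(im,(w,h),interpolation=cv2.INTER_AREA)
W[:300,:420]=f(a,420,300);W[:300,430:760]=f(c,330,300);W[310:590,:720]=b
cv2.imwrite('pics/crop1.png',W)
E
```

```text
scene
 ([260.6, 111.0], 164, [253, 105, 16, 13])
 ([187.8, 165.0], 218, [178, 154, 24, 22])
 ([310.2, 239.8], 104, [301, 228, 19, 24])
 ([354.3, 332.8], 51, [350, 330, 10, 7])
 ([277.5, 341.4], 145, [269, 335, 18, 14])
 ([295.7, 344.1], 70, [292, 340, 9, 9])
 ([279.2, 360.8], 77, [275, 356, 10, 10])
 ([366.9, 372.1], 57, [363, 368, 9, 9])
 ([374.6, 405.9], 60, [370, 402, 10, 9])
 ([416.2, 434.5], 65, [413, 429, 7, 11])
yel [([286.0, 206.4], 20, [284, 204, 5, 6])]
top
 ([256.6, 171.1], 113, [249, 165, 16, 13])
 ([273.3, 173.6], 55, [270, 170, 8, 8])
 ([258.5, 188.2], 57, [255, 184, 8, 9])
 ([498.6, 196.3], 296, [486, 187, 25, 23])
 ([156.8, 201.2], 45, [154, 197, 7, 9])
 ([184.2, 211.0], 45, [181, 207, 7, 9])
 ([118.2, 216.8], 41, [114, 213, 9, 8])
 ([220.2, 221.6], 44, [217, 218, 7, 8])
 ([319.1, 231.5], 123, [304, 230, 31, 4])
 ([520.9, 289.2], 288, [512, 280, 19, 19])
 ([133.6, 301.0], 26, [132, 292, 4, 18])
yel [([366.5, 230.5], 32, [363, 229, 8, 4])]
[256.6, 171.1] [279.2, 360.8] [0.7502 0.2804 0.046 ] 0.0014 0.801
[258.5, 188.2] [295.7, 344.1] [0.6942 0.2699 0.065 ] 0.0005 0.745
[498.6, 196.3] [187.8, 165.0] [ 0.696 -0.438  0.02 ] 0.0002 0.822
[156.8, 201.2] [374.6, 405.9] [0.6254 0.5239 0.1686] 0.0018 0.816
[184.2, 211.0] [366.9, 372.1] [0.5996 0.4498 0.1705] 0.0008 0.75
[118.2, 216.8] [416.2, 434.5] [0.581  0.6221 0.1695] 0.0015 0.851
[220.2, 221.6] [354.3, 332.8] [0.5735 0.3535 0.1699] 0.0018 0.674
[319.1, 231.5] [310.2, 239.8] [0.5461 0.0931 0.2029] 0.0017 0.554
[520.9, 289.2] [260.6, 111.0] [ 0.4166 -0.466   0.0842] 0.0 0.625
```

View pics/crop1.png

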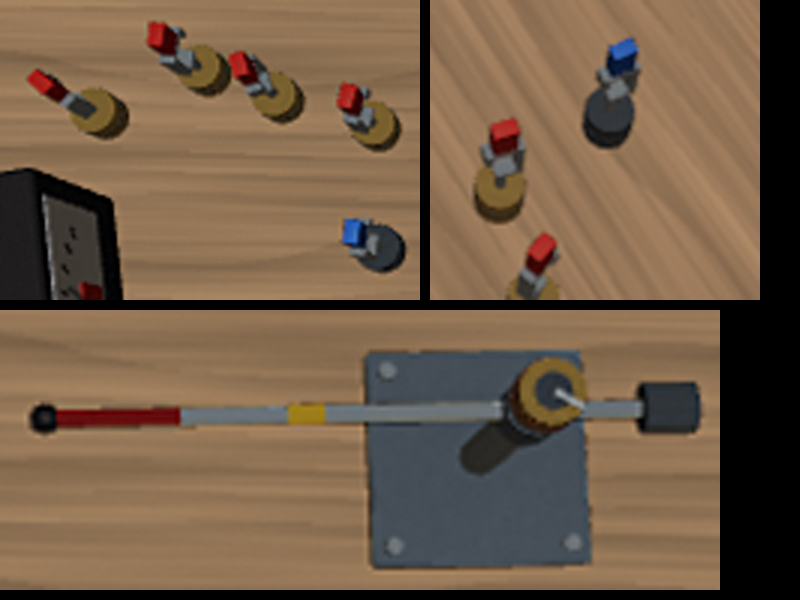

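The four red tabs lie 0.674 m (220,222), 0.750 m (184,211), 0.816 m (157,201) and 0.851 m (118,217) from the base. The one meant is at (220,222) in the top view, because it is nearest; the enlarged crop shows its red tab and brass weight. The white line on the cap points away from the rail, down and to the right at about crop (570,400).

Run:
```python
from h import *;import pickle
from workcell import bot,imaging
from scipy.spatial.transform import Rotation as Ro
C=pickle.load(open('c0.pkl','rb'));T,S=C['top'],C['scene']
def dark(c,x,y,w,h,t=45):
    m=np.zeros(c['img'].shape[:2],np.uint8);m[y:y+h,x:x+w]=(c['img'][y:y+h,x:x+w].max(2)<t);return blobs(m,10)
bt=dark(T,294,224,14,16);bs=dark(S,314,246,14,14);print(bt,bs)
ball,e=tri(T,bt[0][0],S,bs[0][0]);print('ball',ball,e, onz(T,*bt[0][0],.2))
mk,e=tri(T,(366.5,230.5),S,(286.0,206.4));print('mark',mk,e,onz(T,366.5,230.5,.204),onz(S,286,206.4,.204))
# cap brass outline top
h=hsv(T['img']);print('cap px z.2636',onz(T,290+553/4,205+(390-310)/4,.2645))
p0=onz(T,290+555/4,205+(390-310)/4,.2645);p1=onz(T,290+580/4,205+(408-310)/4,.2645);print('line',p1-p0)
for n,c in C.items(): # baseplate centre
    hh=hsv(c['img']);m=((hh[...,0]>95)&(hh[...,0]<118)&(hh[...,1]>40)&(hh[...,1]<130)&(hh[...,2]>50)&(hh[...,2]<130)).astype(np.uint8)
    for b in blobs(m,500):print(n,b)
s=bot.read_state();R=Ro.from_rotvec(s['tcp_rot']).as_matrix();print(R.round(3))
w=imaging.read_camera('wrist');pickle.dump(w,open('w0.pkl','wb'))
Rc=w['R'];oc=-Rc.T@w['t'];print('cam in tool',R.T@(oc-s['tool_pos']),(R.T@Rc.T).round(3),w['fx'],w['cx'],w['cy'])
```

```text
[([300.5, 231.7], 32, [298, 229, 6, 6])] [([320.0, 253.4], 36, [317, 250, 7, 7])]
ball [0.54452365 0.14054598 0.2036428 ] 0.0018646392912177868 [0.54446803 0.14127514 0.2       ]
mark [ 0.55089106 -0.02803165  0.20341664] 0.0015550329341348478 [ 0.55017469 -0.02746074  0.204     ] [ 0.55157794 -0.02826572  0.204     ]
cap px z.2636 [ 0.55535399 -0.1720498   0.2645    ]
line [-0.01086569 -0.01507116  0.        ]
scene ([260.4, 212.5], 1052, [232, 188, 60, 50])
top ([369.1, 141.3], 1355, [323, 102, 111, 50])
top ([534.7, 147.6], 836, [517, 127, 39, 37])
top ([408.4, 251.6], 1670, [382, 232, 55, 37])
top ([31.9, 451.8], 2524, [0, 410, 61, 70])
[[ 0.972  0.237 -0.   ]
 [ 0.237 -0.972  0.002]
 [ 0.    -0.002 -1.   ]]
cam in tool [ 0.07805241  0.00161023 -0.14180972] [[ 0.    -0.953 -0.302]
 [ 1.     0.001 -0.   ]
 [ 0.001 -0.302  0.953]] 371.64829954431775 318.84266865062926 240.94893881582007
```

Call:
{"fn": "step_arm", "kwargs": {
  "series": [
    {"grip": -1, "x": 0.64, "y": -0.88, "z": -0.2},
    {"x": 0.64, "y": -0.88, "z": -0.2},
    {"x": 0.64, "y": -0.88, "z": -0.2},
    {"x": 0.64, "y": -0.88, "z": -0.2},
    {"x": 0.64, "y": -0.88, "z": -0.2},
    {"x": 0.64, "y": -0.88, "z": -0.2},
    {"x": 0.64, "y": -0.88, "z": -0.2},
    {"x": 0.64, "y": -0.88, "z": -0.2},
    {"x": 0.64, "y": -0.88, "z": -0.2},
    {"x": 0.64, "y": -0.88, "z": -0.2},
    {"x": 0.64, "y": -0.88, "z": -0.2},
    {"x": 0.64, "y": -0.88, "z": -0.2}
  ]
}}

```text
validation failed for argument at $.se...
```

Call:
{"fn": "step_arm", "kwargs": {
  "series": [
    {"x": 0.64, "y": -0.88, "z": 0.0},
    {"x": 0.64, "y": -0.88, "z": 0.0},
    {"x": 0.64, "y": -0.88, "z": 0.0},
    {"x": 0.64, "y": -0.88, "z": 0.0},
    {"x": 0.64, "y": -0.88, "z": 0.0},
    {"x": 0.64, "y": -0.88, "z": 0.0},
    {"x": 0.64, "y": -0.88, "z": 0.0},
    {"x": 0.64, "y": -0.88, "z": 0.0},
    {"x": 0.64, "y": -0.88, "z": 0.1},
    {"x": 0.64, "y": -0.88, "z": 0.1},
    {"x": 0.64, "y": -0.88, "z": 0.1},
    {"x": 0.64, "y": -0.88, "z": 0.1}
  ]
}}

```text
validation failed for argument at $.se...
```

Call:
{"fn": "step_arm", "kwargs": {
  "series": [
    {"grip": -1, "x": 0.64, "y": -0.88, "z": -0.2, "ax": 0, "ay": 0, "az": 0},
    {"grip": -1, "x": 0.64, "y": -0.88, "z": -0.2, "ax": 0, "ay": 0, "az": 0},
    {"grip": -1, "x": 0.64, "y": -0.88, "z": -0.2, "ax": 0, "ay": 0, "az": 0},
    {"grip": -1, "x": 0.64, "y": -0.88, "z": -0.2, "ax": 0, "ay": 0, "az": 0},
    {"grip": -1, "x": 0.64, "y": -0.88, "z": -0.2, "ax": 0, "ay": 0, "az": 0},
    {"grip": -1, "x": 0.64, "y": -0.88, "z": -0.2, "ax": 0, "ay": 0, "az": 0},
    {"grip": -1, "x": 0.64, "y": -0.88, "z": -0.2, "ax": 0, "ay": 0, "az": 0},
    {"grip": -1, "x": 0.64, "y": -0.88, "z": -0.2, "ax": 0, "ay": 0, "az": 0},
    {"grip": -1, "x": 0.64, "y": -0.88, "z": -0.2, "ax": 0, "ay": 0, "az": 0},
    {"grip": -1, "x": 0.64, "y": -0.88, "z": -0.2, "ax": 0, "ay": 0, "az": 0},
    {"grip": -1, "x": 0.64, "y": -0.88, "z": -0.2, "ax": 0, "ay": 0, "az": 0},
    {"grip": -1, "x": 0.64, "y": -0.88, "z": -0.2, "ax": 0, "ay": 0, "az": 0}
  ]
}}

```text
time: 1.35
tool_pos: [0.3684, -0.1479, 0.3327]
tcp_rot: [-3.117, -0.387, -0.006]
wrist_force: [0.8, -1.3, 0.6]
width: 0.998
grip_force: 0.0
```

Call:
{"fn": "step_arm", "kwargs": {
  "series": [
    {"grip": -1, "x": 0.64, "y": -0.88, "z": 0, "ax": 0, "ay": 0, "az": 0},
    {"grip": -1, "x": 0.64, "y": -0.88, "z": 0, "ax": 0, "ay": 0, "az": 0},
    {"grip": -1, "x": 0.64, "y": -0.88, "z": 0, "ax": 0, "ay": 0, "az": 0},
    {"grip": -1, "x": 0.64, "y": -0.88, "z": 0, "ax": 0, "ay": 0, "az": 0},
    {"grip": -1, "x": 0.64, "y": -0.88, "z": 0, "ax": 0, "ay": 0, "az": 0},
    {"grip": -1, "x": 0.64, "y": -0.88, "z": 0, "ax": 0, "ay": 0, "az": 0},
    {"grip": -1, "x": 0.64, "y": -0.88, "z": 0, "ax": 0, "ay": 0, "az": 0},
    {"grip": -1, "x": 0.64, "y": -0.88, "z": 0, "ax": 0, "ay": 0, "az": 0},
    {"grip": -1, "x": 0.64, "y": -0.88, "z": 0.1, "ax": 0, "ay": 0, "az": 0},
    {"grip": -1, "x": 0.64, "y": -0.88, "z": 0.14, "ax": 0, "ay": 0, "az": 0},
    {"grip": -1, "x": 0.64, "y": -0.88, "z": 0.14, "ax": 0, "ay": 0, "az": 0},
    {"grip": -1, "x": 0.64, "y": -0.88, "z": 0.14, "ax": 0, "ay": 0, "az": 0}
  ]
}}

```text
time: 2.55
tool_pos: [0.5727, 0.3526, 0.2552]
tcp_rot: [3.117, 0.377, -0.011]
wrist_force: [0.1, 0.2, 0.1]
width: 0.998
grip_force: 0.0
```

Run:
```python
from h import *;import pickle
from workcell import bot,imaging
s=bot.read_state();print(s['q'].round(3) if hasattr(s['q'],'round') else s['q'],s['tool_pos'],s['tcp_rot'])
w=imaging.read_camera('wrist');pickle.dump(w,open('w1.pkl','wb'))
print(blobs(red(w['img']),50))
cv2.imwrite('pics/w1.png',w['img'][:,:,::-1])
```

```text
[5.140e-01 2.510e-01 1.576e+00 1.000e-03 1.322e+00 1.844e+00] [0.57274931 0.35255614 0.2551978 ] [ 3.11686845  0.37740712 -0.0106772 ]
[([435.5, 43.1], 519, [423, 31, 26, 26]), ([477.6, 74.1], 1021, [456, 58, 46, 33]), ([439.2, 107.1], 540, [427, 94, 26, 27]), ([93.0, 119.9], 487, [83, 104, 21, 34]), ([2.2, 166.7], 107, [0, 155, 8, 23]), ([182.1, 175.1], 645, [171, 158, 23, 35]), ([317.7, 246.7], 671, [303, 229, 31, 36]), ([68.8, 356.8], 53, [64, 342, 11, 32]), ([608.9, 355.9], 611, [582, 349, 55, 14])]
```

View pics/w1.png

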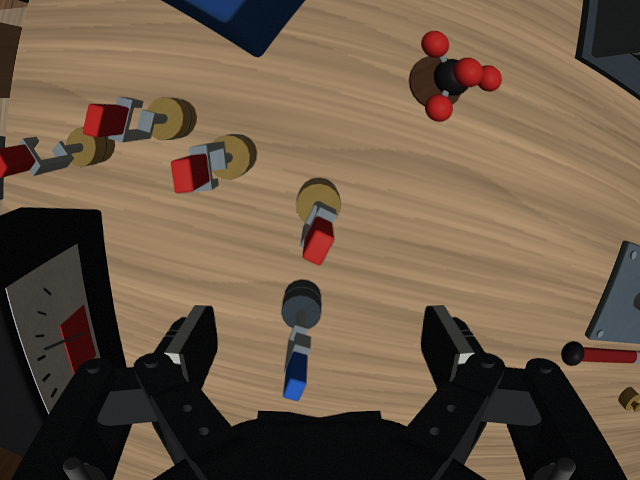

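The wrist view shows the target's tab at (318,247) with its weight at (318,200), and the blue hanger below it at (296,375). Next I'll enlarge the target and fit the tab top.

```bash
cat >> h.py <<'E'
def wray(c,u,v):
    a,b=(u-c['cx'])/c['fx'],(v-c['cy'])/c['fy'];r=np.hypot(a,b)+1e-12
    d=c['R'].T@np.array([np.sin(r)*a/r,np.sin(r)*b/r,np.cos(r)]);return -c['R'].T@c['t'],d
def wonz(c,u,v,z):
    o,d=wray(c,u,v);return o+d*(z-o[2])/d[2]
def wproj(c,X):
    p=c['R']@np.asarray(X)+c['t'];t=np.arctan2(np.hypot(p[0],p[1]),p[2]);k=t/np.hypot(p[0],p[1])
    return np.array([c['fx']*p[0]*k+c['cx'],c['fy']*p[1]*k+c['cy']])
E
python3 - <<'E'
from h import *;import pickle
w=pickle.load(open('w1.pkl','rb'))
i=w['img'][150:350,260:380,::-1]
cv2.imwrite('pics/w1c.png',cv2.resize(i[:130],None,fx=4.6,fy=4.6,interpolation=cv2.INTER_CUBIC))
im=w['img'];y,x=np.nonzero(red(im)[225:270,300:340]);v=im[225+y,300+x,0]
print(np.histogram(v,10))
h=hsv(im);wt=((h[...,0]>15)&(h[...,0]<28)&(h[...,1]>120)).astype(np.uint8)
wt[:170]=0;wt[235:]=0;wt[:,:285]=0;wt[:,350:]=0
print(blobs(cv2.morphologyEx(wt,cv2.MORPH_OPEN,np.ones((3,3))),30))
E
```

```text
(array([ 11,   9,   9,   5,  11,  12,  14,  35,  54, 511]), array([ 71. ,  81.6,  92.2, 102.8, 113.4, 124. , 134.6, 145.2, 155.8,
       166.4, 177. ]))
[([316.5, 197.4], 1013, [297, 181, 44, 40])]
```

View pics/w1c.png

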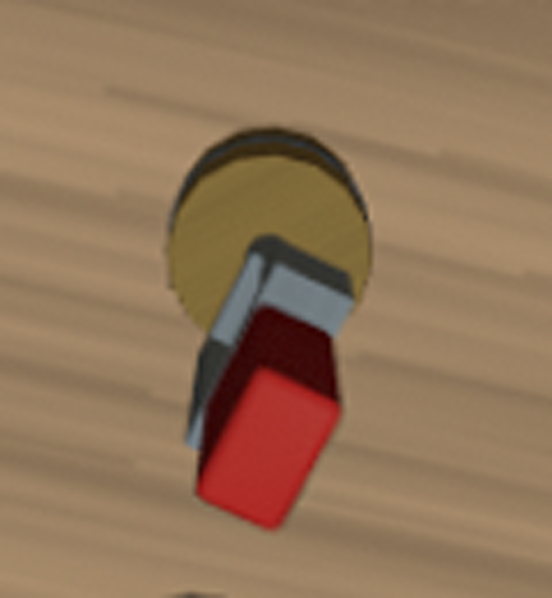

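The lip is the short grey face at the upper right (310,285), and the lower bar and back leg lie along the left (235,300). So the hook opens toward the upper right of the crop. Now its pose.

Run:
```python
from h import *;import pickle
w=pickle.load(open('w1.pkl','rb'));C=pickle.load(open('c0.pkl','rb'))
P=np.array([wonz(w,260+x/4.6,150+y/4.6,.172) for x,y in((200,490),(275,527),(340,408),(265,368))])
c=P.mean(0);print('tab',c,'sides',[np.linalg.norm(P[i]-P[i-1]).round(4) for i in range(4)])
a=(P[2]+P[3]-P[0]-P[1]);print('yaw deg',np.degrees(np.arctan2(a[1],a[0])))
print('check top/scene px', proj(C['top'],c),proj(C['scene'],c))
# weight top circle centre (crop): 
print('weight top',wonz(w,260+270/4.6,150+252/4.6,.045))
for n,u,v in(('blue top',296,393),):print(n,wonz(w,u,v,.172))
```

```text
tab [0.57472838 0.35151467 0.172     ] sides [np.float64(0.02), np.float64(0.0119), np.float64(0.0198), np.float64(0.0118)]
yaw deg -13.202433964772279
check top/scene px [221.04812228 220.74524941] [353.85791949 332.09977928]
weight top [0.57476899 0.35146515 0.045     ]
blue top [0.45306955 0.33987918 0.172     ]
```

Call:
{"fn": "step_arm", "kwargs": {
  "series": [
    {"grip": -0.3, "x": 0.004, "y": 0.003, "z": 0, "ax": 0, "ay": 0, "az": 0.9},
    {"grip": -0.3, "x": 0.004, "y": 0.003, "z": 0, "ax": 0, "ay": 0, "az": 0.9},
    {"grip": -0.3, "x": 0.004, "y": 0.003, "z": 0, "ax": 0, "ay": 0, "az": 0.9},
    {"grip": -0.3, "x": 0.004, "y": 0.003, "z": 0, "ax": 0, "ay": 0, "az": 0.9},
    {"grip": -0.3, "x": 0.004, "y": 0.003, "z": 0, "ax": 0, "ay": 0, "az": 0.9},
    {"grip": -0.3, "x": 0.004, "y": 0.003, "z": 0.08, "ax": 0, "ay": 0, "az": 0.9},
    {"grip": -0.3, "x": 0.004, "y": 0.003, "z": 0.16, "ax": 0, "ay": 0, "az": 0.9},
    {"grip": -0.3, "x": 0.004, "y": 0.003, "z": 0.2, "ax": 0, "ay": 0, "az": 0.9},
    {"grip": -0.3, "x": 0.004, "y": 0.003, "z": 0.236, "ax": 0, "ay": 0, "az": 0.9},
    {"grip": -0.3, "x": 0.004, "y": 0.003, "z": 0.236, "ax": 0, "ay": 0, "az": 0.9},
    {"grip": -0.3, "x": 0.004, "y": 0.003, "z": 0.236, "ax": 0, "ay": 0, "az": 0.9}
  ],
  "force": 40
}}

```text
time: 3.7
tool_pos: [0.5758, 0.3492, 0.1437]
tcp_rot: [3.12, -0.362, -0.0]
wrist_force: [0.2, 0.1, 0.5]
width: 0.649
grip_force: 0.0
```

Call:
{"fn": "step_arm", "kwargs": {
  "series": [
    {"grip": 1, "x": 0, "y": 0, "z": 0, "ax": 0, "ay": 0, "az": 0},
    {"grip": 1, "x": 0, "y": 0, "z": 0, "ax": 0, "ay": 0, "az": 0},
    {"grip": 1, "x": 0, "y": 0, "z": 0, "ax": 0, "ay": 0, "az": 0},
    {"grip": 1, "x": 0, "y": 0, "z": 0, "ax": 0, "ay": 0, "az": 0},
    {"grip": 1, "x": 0, "y": 0, "z": 0, "ax": 0, "ay": 0, "az": 0},
    {"grip": 1, "x": 0, "y": 0, "z": 0, "ax": 0, "ay": 0, "az": 0},
    {"grip": 1, "x": 0, "y": 0, "z": 0, "ax": 0, "ay": 0, "az": 0},
    {"grip": 1, "x": 0, "y": 0, "z": 0, "ax": 0, "ay": 0, "az": 0}
  ]
}}

```text
time: 4.5
tool_pos: [0.5766, 0.3502, 0.1449]
tcp_rot: [-3.119, 0.364, -0.004]
wrist_force: [1.7, 0.2, 5.8]
width: 0.158
grip_force: 41.4
```

Run:
```python
from h import *;import pickle
from workcell import bot,imaging
from scipy.spatial.transform import Rotation as Ro
s=bot.read_state();print({k:np.round(s[k],4) for k in('time','q','tool_pos','tcp_rot','wrist_force','width','grip_force')})
R=Ro.from_rotvec(s['tcp_rot']).as_matrix();print(R.round(3),np.degrees(np.arctan2(R[1,0],R[0,0])))
w=imaging.read_camera('wrist');pickle.dump(w,open('w2.pkl','wb'));cv2.imwrite('pics/w2.png',w['img'][150:,120:520,::-1])
```

```text
{'time': np.float64(4.5), 'q': array([0.5089, 0.3232, 1.6921, 0.    , 1.1234, 2.3119]), 'tool_pos': array([0.5766, 0.3502, 0.1449]), 'tcp_rot': array([-3.1187,  0.3638, -0.0037]), 'wrist_force': array([1.7339, 0.1657, 5.7855]), 'width': np.float64(0.1583), 'grip_force': np.float64(41.4334)}
[[ 0.973 -0.23   0.003]
 [-0.23  -0.973  0.001]
 [ 0.002 -0.002 -1.   ]] -13.308799549126501
```

View pics/w2.png

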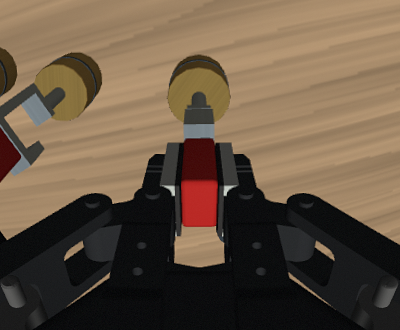

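The tab sits squarely between the pads at about crop (200,200), and the opening is 13.5 mm. Now I'll lift it and carry it around the ball to the −x side of the red section.

Call:
{"fn": "step_arm", "kwargs": {
  "series": [
    {"grip": 1, "x": 0, "y": 0, "z": -0.06, "ax": 0, "ay": 0, "az": 0},
    {"grip": 1, "x": 0, "y": 0, "z": -0.14, "ax": 0, "ay": 0, "az": 0},
    {"grip": 1, "x": 0, "y": 0, "z": -0.208, "ax": 0, "ay": 0, "az": 0},
    {"grip": 1, "x": -0.06, "y": 0.12, "z": -0.208, "ax": 0, "ay": 0, "az": 0},
    {"grip": 1, "x": -0.1, "y": 0.19, "z": -0.208, "ax": 0, "ay": 0, "az": -0.1},
    {"grip": 1, "x": -0.122, "y": 0.234, "z": -0.208, "ax": 0, "ay": 0, "az": -0.2},
    {"grip": 1, "x": -0.1, "y": 0.32, "z": -0.208, "ax": 0, "ay": 0, "az": -0.3},
    {"grip": 1, "x": -0.08, "y": 0.41, "z": -0.208, "ax": 0, "ay": 0, "az": -0.42},
    {"grip": 1, "x": -0.06, "y": 0.5, "z": -0.208, "ax": 0, "ay": 0, "az": -0.51},
    {"grip": 1, "x": -0.05, "y": 0.548, "z": -0.208, "ax": 0, "ay": 0, "az": -0.51},
    {"grip": 1, "x": -0.05, "y": 0.548, "z": -0.208, "ax": 0, "ay": 0, "az": -0.51},
    {"grip": 1, "x": -0.05, "y": 0.548, "z": -0.208, "ax": 0, "ay": 0, "az": -0.51}
  ]
}}

```text
time: 5.75
tool_pos: [0.4874, 0.0883, 0.2464]
tcp_rot: [-3.141, -0.051, 0.003]
wrist_force: [0.3, -0.4, -2.5]
width: 0.155
grip_force: 40.4
```

Run:
```python
from h import *;import pickle
from workcell import bot,imaging
from scipy.spatial.transform import Rotation as Ro
C={n:imaging.read_camera(n) for n in('wrist','scene','top')};pickle.dump(C,open('c3.pkl','wb'))
s=bot.read_state();print({k:np.round(s[k],4) for k in('time','q','tool_pos','tcp_rot','wrist_force','torque','width','grip_force')})
R=Ro.from_rotvec(s['tcp_rot']).as_matrix();print(R.round(3),np.degrees(np.arctan2(R[1,0],R[0,0])))
a=C['wrist']['img'][:,:,::-1];b=C['scene']['img'][170:330,250:410,::-1]
W=np.zeros((480,800,3),np.uint8);W[:360,:480]=cv2.resize(a,(480,360),interpolation=cv2.INTER_AREA);W[:320,480:]=cv2.resize(b,(320,320),interpolation=cv2.INTER_CUBIC)
cv2.imwrite('pics/c3.png',W)
```

```text
{'time': np.float64(5.9), 'q': array([ 1.3110e-01, -8.8300e-02,  1.9566e+00,  4.0000e-04,  1.2743e+00,
        1.6661e+00]), 'tool_pos': array([0.4879, 0.0896, 0.2468]), 'tcp_rot': array([-3.1408e+00, -5.6000e-02,  1.6000e-03]), 'wrist_force': array([ 0.1073,  1.3328, -2.4787]), 'torque': array([-0.0353, -0.0227,  0.0389]), 'width': np.float64(0.1591), 'grip_force': np.float64(40.3563)}
[[ 0.999  0.036 -0.001]
 [ 0.036 -0.999  0.   ]
 [-0.001 -0.    -1.   ]] 2.042281887393598
```

View pics/c3.png

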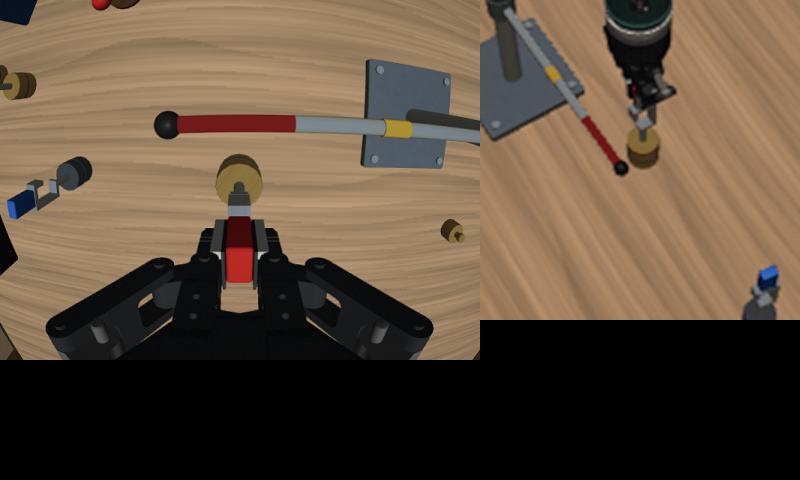

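The hanger hangs straight in the grip, with its weight at (238,182). The rail's red section is at (235,124), the ball at (167,125) and the yellow band at (398,128). I'll refine the rail and hanger relative to the tool using this wrist view.

Run:
```python
from h import *;import pickle
C=pickle.load(open('c3.pkl','rb'));w=C['wrist'];im=w['img'];h=hsv(im)
r=red(im);r[:145]=0;r[185:]=0;r[:,:230]=0
y,x=np.nonzero(r);cols=range(x.min()+6,x.max()-5,8)
P=np.array([wonz(w,c,(y[x==c].min()+y[x==c].max())/2,.2) for c in cols])
print('red',x.min(),x.max(),wonz(w,x.min(),166,.2),wonz(w,x.max(),166,.2))
k=np.polyfit(P[:,1],P[:,0],1);print('x=',k,'ang',90-np.degrees(np.arctan(k[0])),'x@.09',np.polyval(k,.09),'res',np.abs(P[:,0]-np.polyval(k,P[:,1])).max())
ye=((h[...,0]>20)&(h[...,0]<30)&(h[...,1]>150)&(h[...,2]>130)).astype(np.uint8)
for b in blobs(ye,100):
    print('yel',b,wonz(w,*b[0],.2),wonz(w,*b[0],.204))
d=(im.max(2)<40).astype(np.uint8);d[:140]=0;d[190:]=0;d[:,:200]=0;d[:,240:]=0
for b in blobs(d,100):print('ball',b,wonz(w,*b[0],.2))
# weight & tab
br=((h[...,0]>14)&(h[...,0]<30)&(h[...,1]>110)).astype(np.uint8);br[:200]=0;br[280:]=0;br[:,:280]=0;br[:,360:]=0
br=cv2.morphologyEx(br,cv2.MORPH_OPEN,np.ones((3,3)));print(blobs(br,100))
# tab top: bright red below row 320
t=(red(im)&(im[...,0]>150)).astype(np.uint8);t[:300]=0;print('tab',[ (b,wonz(w,*b[0],.1018+.172)) for b in blobs(t,100)])
# expected rays: weight-top ellipse centre
print('wt', wonz(w,318.5,245,.102+.045))
# top view yellow etc
```

```text
red 236 393 [0.54506822 0.13145881 0.2       ] [0.54762111 0.05097275 0.2       ]
x= [-0.0397346   0.55031612] ang 92.2754278362238 x@.09 0.5467400107673319 res 0.00018116644293242334
yel ([531.0, 171.5], 763, [512, 159, 38, 25]) [ 0.55143245 -0.03126061  0.2       ] [ 0.55174348 -0.02869432  0.204     ]
ball ([221.8, 166.3], 883, [206, 148, 32, 37]) [0.54490349 0.13906536 0.2       ]
[([316.4, 208.9], 139, [299, 205, 36, 10]), ([318.3, 238.9], 2443, [288, 212, 62, 60])]
tab [(([319.0, 353.2], 1529, [302, 331, 35, 46]), array([0.48610079, 0.08678672, 0.2738    ]))]
wt [0.48628955 0.08720168 0.147     ]
```

Call:
{"fn": "step_arm", "kwargs": {
  "series": [
    {"grip": 1, "x": 0.04, "y": 0, "z": 0, "ax": 0, "ay": 0, "az": 0},
    {"grip": 1, "x": 0.08, "y": 0, "z": 0, "ax": 0, "ay": 0, "az": 0},
    {"grip": 1, "x": 0.105, "y": 0, "z": 0, "ax": 0, "ay": 0, "az": 0},
    {"grip": 1, "x": 0.121, "y": 0, "z": 0, "ax": 0, "ay": 0, "az": 0},
    {"grip": 1, "x": 0.121, "y": 0, "z": 0, "ax": 0, "ay": 0, "az": 0},
    {"grip": 1, "x": 0.121, "y": 0, "z": 0, "ax": 0, "ay": 0, "az": 0}
  ]
}}

```text
time: 6.5
tool_pos: [0.5481, 0.0911, 0.2469]
tcp_rot: [3.141, 0.055, -0.002]
wrist_force: [-0.6, 0.4, -1.7]
width: 0.155
grip_force: 40.4
```

Call:
{"fn": "step_arm", "kwargs": {
  "series": [
    {"grip": 1, "x": 0, "y": 0, "z": 0.015, "ax": 0, "ay": 0, "az": 0},
    {"grip": 1, "x": 0, "y": 0, "z": 0.028, "ax": 0, "ay": 0, "az": 0},
    {"grip": 1, "x": 0, "y": 0, "z": 0.036, "ax": 0, "ay": 0, "az": 0},
    {"grip": 1, "x": 0, "y": 0, "z": 0.04, "ax": 0, "ay": 0, "az": 0},
    {"grip": 1, "x": 0, "y": 0, "z": 0.04, "ax": 0, "ay": 0, "az": 0},
    {"grip": 1, "x": 0, "y": 0, "z": 0.04, "ax": 0, "ay": 0, "az": 0}
  ]
}}

```text
time: 7.1
tool_pos: [0.5487, 0.0908, 0.2274]
tcp_rot: [-3.141, -0.054, -0.0]
wrist_force: [-0.9, 0.3, -2.2]
width: 0.156
grip_force: 40.4
```

Run:
```python
from h import *;import pickle
from workcell import bot,imaging
C={n:imaging.read_camera(n) for n in('wrist','scene')};pickle.dump(C,open('c4.pkl','wb'))
s=bot.read_state();print({k:np.round(s[k],4) for k in('time','q','tool_pos','tcp_rot','wrist_force','torque','width','grip_force')})
a=C['wrist']['img'][100:440,120:600,::-1];b=C['scene']['img'][170:290,230:390,::-1]
W=np.zeros((340,800,3),np.uint8);W[:,:480]=a;W[:240,480:]=cv2.resize(b,(320,240),interpolation=cv2.INTER_CUBIC)
cv2.imwrite('pics/c4.png',W)
```

```text
{'time': np.float64(7.2), 'q': array([0.1192, 0.042 , 1.8648, 0.    , 1.2342, 1.6554]), 'tool_pos': array([0.5489, 0.0908, 0.2276]), 'tcp_rot': array([-3.141e+00, -5.430e-02, -1.000e-03]), 'wrist_force': array([ 0.0803,  0.8618, -2.1419]), 'torque': array([ 0.0419, -0.0061,  0.0531]), 'width': np.float64(0.1566), 'grip_force': np.float64(40.3932)}
```

View pics/c4.png

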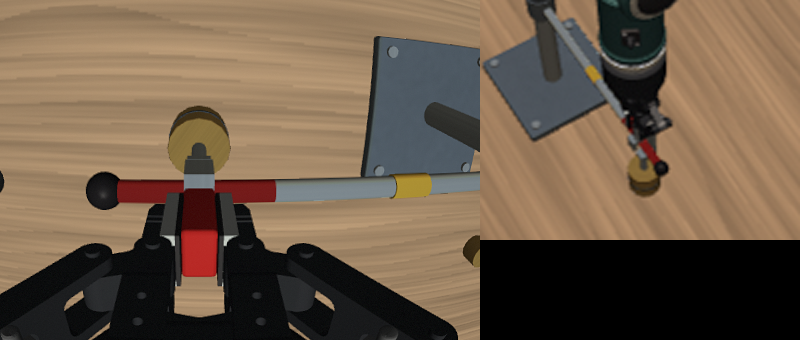

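The crown spans the rail at (198,185) and the lip is in front of it, so the hook is over the red section. I'll lower it the last few mm onto the rail.

Call:
{"fn": "step_arm", "kwargs": {
  "series": [
    {"grip": 1, "x": 0, "y": 0, "z": 0.003, "ax": 0, "ay": 0, "az": 0},
    {"grip": 1, "x": 0, "y": 0, "z": 0.005, "ax": 0, "ay": 0, "az": 0},
    {"grip": 1, "x": 0, "y": 0, "z": 0.005, "ax": 0, "ay": 0, "az": 0},
    {"grip": 1, "x": 0, "y": 0, "z": 0.005, "ax": 0, "ay": 0, "az": 0}
  ]
}}

```text
time: 7.6
tool_pos: [0.5487, 0.0908, 0.2248]
tcp_rot: [-3.141, -0.054, -0.0]
wrist_force: [1.5, 0.5, -2.1]
width: 0.154
grip_force: 40.5
```

Call:
{"fn": "step_arm", "kwargs": {
  "series": [
    {"grip": 1, "x": 0, "y": 0, "z": 0.002, "ax": 0, "ay": 0, "az": 0},
    {"grip": 1, "x": 0, "y": 0, "z": 0.002, "ax": 0, "ay": 0, "az": 0},
    {"grip": 1, "x": 0, "y": 0, "z": 0.002, "ax": 0, "ay": 0, "az": 0}
  ]
}}

```text
time: 7.9
tool_pos: [0.5488, 0.0908, 0.2247]
tcp_rot: [-3.141, -0.054, -0.001]
wrist_force: [-2.2, 0.3, 4.4]
width: 0.154
grip_force: 41.3
```

Call:
{"fn": "step_arm", "kwargs": {
  "series": [
    {"grip": 1, "x": 0, "y": 0.015, "z": -0.001, "ax": 0, "ay": 0, "az": 0},
    {"grip": 1, "x": 0, "y": 0.04, "z": -0.001, "ax": 0, "ay": 0, "az": 0},
    {"grip": 1, "x": 0, "y": 0.065, "z": -0.001, "ax": 0, "ay": 0, "az": 0},
    {"grip": 1, "x": 0, "y": 0.09, "z": -0.001, "ax": 0, "ay": 0, "az": 0},
    {"grip": 1, "x": 0.001, "y": 0.115, "z": -0.001, "ax": 0, "ay": 0, "az": 0},
    {"grip": 1, "x": 0.001, "y": 0.14, "z": -0.001, "ax": 0, "ay": 0, "az": 0},
    {"grip": 1, "x": 0.001, "y": 0.165, "z": -0.001, "ax": 0, "ay": 0, "az": 0},
    {"grip": 1, "x": 0.001, "y": 0.19, "z": -0.001, "ax": 0, "ay": 0, "az": 0},
    {"grip": 1, "x": 0.001, "y": 0.215, "z": -0.001, "ax": 0, "ay": 0, "az": 0},
    {"grip": 1, "x": 0.001, "y": 0.236, "z": -0.001, "ax": 0, "ay": 0, "az": 0},
    {"grip": 1, "x": 0.001, "y": 0.236, "z": -0.001, "ax": 0, "ay": 0, "az": 0},
    {"grip": 1, "x": 0.001, "y": 0.236, "z": -0.001, "ax": 0, "ay": 0, "az": 0}
  ]
}}

```text
time: 9.1
tool_pos: [0.5535, -0.0301, 0.2247]
tcp_rot: [3.137, 0.054, 0.001]
wrist_force: [0.6, -5.3, 5.6]
width: 0.155
grip_force: 41.4
```

Run:
```python
from h import *;import pickle
from workcell import bot,imaging
C={n:imaging.read_camera(n) for n in('wrist','scene')};pickle.dump(C,open('c5.pkl','wb'))
s=bot.read_state();print({k:np.round(s[k],4) for k in('time','q','tool_pos','wrist_force','torque','width','grip_force')})
w=C['wrist'];h=hsv(w['img']);ye=((h[...,0]>20)&(h[...,0]<30)&(h[...,1]>150)&(h[...,2]>110)).astype(np.uint8)
for b in blobs(ye,30):print('yel',b)
a=w['img'][220:370,230:410,::-1];b=C['scene']['img'][160:280,230:350,::-1]
W=np.zeros((400,800,3),np.uint8);W[:,:480]=cv2.resize(a,(480,400),interpolation=cv2.INTER_CUBIC);W[:320,480:]=cv2.resize(b,(320,320),interpolation=cv2.INTER_CUBIC)
cv2.imwrite('pics/c5.png',W)
```

```text
{'time': np.float64(9.2), 'q': array([-0.0961,  0.0399,  1.8726, -0.0048,  1.228 ,  1.4418]), 'tool_pos': array([ 0.5535, -0.0299,  0.2246]), 'wrist_force': array([-0.1834, -4.4705,  5.1022]), 'torque': array([-0.924 ,  0.0117, -0.0355]), 'width': np.float64(0.1508), 'grip_force': np.float64(41.3936)}
yel ([296.0, 287.9], 138, [289, 283, 15, 10])
yel ([335.8, 287.8], 31, [334, 282, 4, 11])
```

View pics/c5.png

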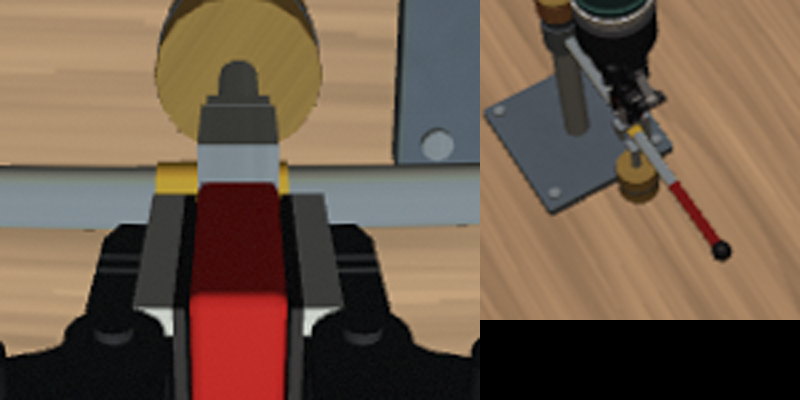

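The band shows on both sides of the hook, about 15 px to its left (+y) and 3 px to its right. The hook is therefore about 3 mm too far toward the pillar. I'll ease the preload and see where it settles.

Call:
{"fn": "step_arm", "kwargs": {
  "series": [
    {"grip": 1, "x": 0, "y": 0, "z": -0.0015, "ax": 0, "ay": 0, "az": 0},
    {"grip": 1, "x": 0, "y": -0.004, "z": -0.0015, "ax": 0, "ay": 0, "az": 0},
    {"grip": 1, "x": 0, "y": -0.004, "z": -0.0015, "ax": 0, "ay": 0, "az": 0},
    {"grip": 1, "x": 0, "y": -0.004, "z": -0.0015, "ax": 0, "ay": 0, "az": 0}
  ]
}}

```text
time: 9.6
tool_pos: [0.5529, -0.0252, 0.2247]
tcp_rot: [3.141, 0.055, -0.001]
wrist_force: [0.5, -2.3, 1.7]
width: 0.159
grip_force: 41.0
```

```bash
cat > m.py <<'E'
from h import *
from workcell import bot,imaging
w=imaging.read_camera('wrist')
s=bot.read_state();print({k:np.round(s[k],4) for k in('time','q','tool_pos','tcp_rot','wrist_force','torque','width','grip_force')})
h=hsv(w['img']);ye=((h[...,0]>20)&(h[...,0]<30)&(h[...,1]>150)&(h[...,2]>110)).astype(np.uint8)
bs=[b for b in blobs(ye,10) if 270<b[1] or 250<b[0][1]<320];print(bs)
row=288;print('row',[tuple(int(v) for v in w['img'][row,c]) for c in range(284,345,3)])
E
python3 m.py
```

```text
{'time': np.float64(9.65), 'q': array([-9.0200e-02,  3.9400e-02,  1.8731e+00, -4.0000e-04,  1.2299e+00,
        1.4458e+00]), 'tool_pos': array([ 0.5529, -0.0251,  0.2247]), 'tcp_rot': array([ 3.1409e+00,  5.4800e-02, -1.2000e-03]), 'wrist_force': array([-0.5715, -2.9688,  1.5869]), 'torque': array([-0.5263,  0.0157,  0.0649]), 'width': np.float64(0.1537), 'grip_force': np.float64(41.0154)}
[([301.0, 287.2], 53, [299, 282, 5, 11]), ([340.8, 287.5], 132, [334, 282, 14, 11])]
row [(126, 137, 136), (126, 137, 137), (125, 137, 136), (126, 137, 136), (125, 136, 136), (185, 154, 48), (184, 154, 54), (99, 102, 108), (90, 67, 70), (91, 62, 65), (92, 65, 67), (92, 65, 68), (91, 65, 67), (94, 69, 71), (92, 64, 67), (92, 63, 66), (102, 101, 106), (186, 154, 49), (182, 152, 54), (183, 153, 55), (182, 153, 55)]
```

Call:
{"fn": "step_arm", "kwargs": {
  "series": [
    {"grip": 1, "x": 0, "y": 0.002, "z": -0.0006, "ax": 0, "ay": 0, "az": 0},
    {"grip": 1, "x": 0, "y": 0.004, "z": -0.0006, "ax": 0, "ay": 0, "az": 0},
    {"grip": 1, "x": 0, "y": 0.004, "z": -0.0006, "ax": 0, "ay": 0, "az": 0},
    {"grip": 1, "x": 0, "y": 0.004, "z": -0.0006, "ax": 0, "ay": 0, "az": 0}
  ]
}}

```text
time: 10.05
tool_pos: [0.5528, -0.0267, 0.2248]
tcp_rot: [-3.14, -0.055, 0.002]
wrist_force: [-0.9, 0.2, -1.1]
width: 0.158
grip_force: 40.7
```

```bash
python3 m.py
```

```text
{'time': np.float64(10.1), 'q': array([-9.3600e-02,  3.9600e-02,  1.8726e+00,  3.0000e-04,  1.2305e+00,
        1.4423e+00]), 'tool_pos': array([ 0.5528, -0.0268,  0.2248]), 'tcp_rot': array([-3.1407e+00, -5.4600e-02,  1.8000e-03]), 'wrist_force': array([-0.823 , -0.3279, -0.4596]), 'torque': array([ 0.1258,  0.0106, -0.0378]), 'width': np.float64(0.157), 'grip_force': np.float64(40.6402)}
[([299.5, 286.8], 90, [296, 281, 8, 12]), ([339.4, 286.9], 114, [334, 281, 11, 12])]
row [(126, 137, 141), (127, 138, 141), (125, 137, 139), (125, 136, 139), (176, 151, 58), (183, 153, 54), (185, 155, 53), (100, 102, 108), (90, 67, 69), (91, 63, 66), (93, 65, 67), (91, 63, 67), (93, 66, 69), (94, 67, 69), (91, 64, 66), (93, 65, 67), (103, 102, 108), (185, 155, 51), (183, 153, 55), (182, 153, 55), (185, 154, 52)]
```

Call:
{"fn": "step_arm", "kwargs": {
  "series": [
    {"grip": 1, "x": 0, "y": 0.0014, "z": 0, "ax": 0, "ay": 0, "az": 0},
    {"grip": 1, "x": 0, "y": 0.0014, "z": 0, "ax": 0, "ay": 0, "az": 0},
    {"grip": 0.4, "x": 0, "y": 0.0014, "z": 0, "ax": 0, "ay": 0, "az": 0},
    {"grip": 0.2, "x": 0, "y": 0.0014, "z": 0, "ax": 0, "ay": 0, "az": 0},
    {"grip": -0.2, "x": 0, "y": 0.0014, "z": 0, "ax": 0, "ay": 0, "az": 0},
    {"grip": -0.2, "x": 0, "y": 0.0014, "z": 0, "ax": 0, "ay": 0, "az": 0},
    {"grip": -0.2, "x": 0, "y": 0.0014, "z": 0, "ax": 0, "ay": 0, "az": 0},
    {"grip": -0.2, "x": 0, "y": 0.0014, "z": -0.05, "ax": 0, "ay": 0, "az": 0},
    {"grip": -0.2, "x": 0, "y": 0.0014, "z": -0.12, "ax": 0, "ay": 0, "az": 0},
    {"grip": -0.2, "x": 0, "y": 0.0014, "z": -0.2, "ax": 0, "ay": 0, "az": 0},
    {"grip": -0.5, "x": 0, "y": 0.0014, "z": -0.24, "ax": 0, "ay": 0, "az": 0},
    {"grip": -0.5, "x": 0, "y": 0.0014, "z": -0.24, "ax": 0, "ay": 0, "az": 0}
  ]
}}

```text
time: 11.3
tool_pos: [0.5553, -0.028, 0.3502]
tcp_rot: [3.14, 0.054, 0.013]
wrist_force: [-1.2, -0.2, 0.2]
width: 0.752
grip_force: 0.0
```

Run:
```python
from h import *;import pickle
from workcell import bot,imaging
C={n:imaging.read_camera(n) for n in('wrist','top')};pickle.dump(C,open('c6.pkl','wb'))
s=bot.read_state();print({k:np.round(s[k],4) for k in('time','q','tool_pos','tcp_rot','wrist_force','torque','width','grip_force')})
a=C['wrist']['img'][:,:,::-1]
W=np.zeros((560,800,3),np.uint8);W[:400,:533]=cv2.resize(a,(533,400),interpolation=cv2.INTER_AREA)
W[:267,533:]=cv2.resize(a[240:400,240:400],(267,267),interpolation=cv2.INTER_CUBIC)
W[280:547,533:]=cv2.resize(a[190:290,440:540],(267,267),interpolation=cv2.INTER_CUBIC)
cv2.imwrite('pics/c6.png',W)
```

```text
{'time': np.float64(11.4), 'q': array([-0.0952, -0.0166,  1.7102, -0.    ,  1.4474,  1.441 ]), 'tool_pos': array([ 0.5533, -0.0278,  0.3453]), 'tcp_rot': array([3.141e+00, 5.440e-02, 9.000e-04]), 'wrist_force': array([ 0.5899,  0.2082, -1.1091]), 'torque': array([0.0019, 0.0393, 0.0077]), 'width': np.float64(0.7512), 'grip_force': np.float64(0.0)}
```

View pics/c6.png

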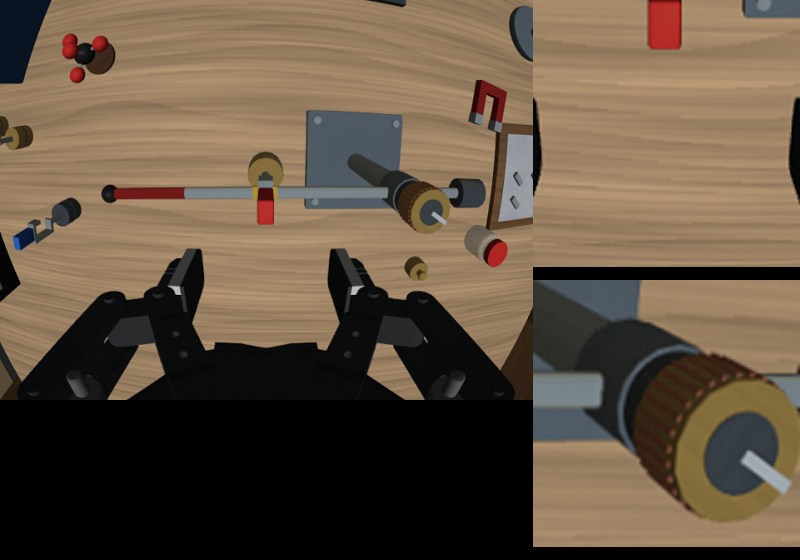

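The hanger hangs free on the yellow band, tab at (265,210), with the band visible on both sides. The cap top is at (430,212), its white line pointing down and to the right. Now I'll measure the cap centre and line numerically.

```bash
cat > cap.py <<'E'
from h import *
def cap(w,z,box):
    im=w['img'];x0,x1,y0,y1=box;h=hsv(im)
    m=np.zeros(im.shape[:2],np.uint8)
    wh=m.copy();wh[y0:y1,x0:x1]=((h[...,1]<45)&(h[...,2]>140))[y0:y1,x0:x1]
    br=m.copy();br[y0:y1,x0:x1]=((h[...,0]>14)&(h[...,0]<28)&(h[...,1]>110)&(h[...,2]>85))[y0:y1,x0:x1]
    cs=max(cv2.findContours(cv2.morphologyEx(br,cv2.MORPH_OPEN,np.ones((3,3))),cv2.RETR_EXTERNAL,cv2.CHAIN_APPROX_NONE)[0],key=cv2.contourArea)[:,0]
    P=np.array([wonz(w,*p,z)[:2] for p in cs.astype(float)])
    c,r=cv2.minEnclosingCircle(P.astype(np.float32))
    ys,xs=np.nonzero(wh);Q=np.array([wonz(w,a,b,z)[:2] for a,b in zip(xs,ys)]) if len(xs) else None
    return np.array(c),r,Q
E
python3 - <<'E'
from cap import *;import pickle
C=pickle.load(open('c6.pkl','rb'));w=C['wrist']
c,r,Q=cap(w,.2644,(470,550,205,300));print('cap',c,r)
if Q is not None:
    Q=Q[np.linalg.norm(Q-c,axis=1)<.024];q=Q.mean(0);d=q-c;k=np.linalg.svd(Q-q)[2][0];k*=np.sign(k@d);a=np.degrees(np.arctan2(k[1],k[0]))
    print(len(Q),q,'line ang',a,np.degrees(np.arctan2(d[1],d[0])),'theta',np.radians((a-92.2)%360))
h=hsv(w['img']);ye=((h[...,0]>20)&(h[...,0]<30)&(h[...,1]>150)&(h[...,2]>110)).astype(np.uint8)
for b in blobs(ye,20):
    x,y,ww,hh=b[2];print(b,wonz(w,x-.5,b[0][1],.204)[1].round(4),wonz(w,x+ww-.5,b[0][1],.204)[1].round(4))
t=red(w['img']);print([(b,wonz(w,*b[0],.252)) for b in blobs(t,150) if 280<b[0][0]<360])
E
```

```text
cap [ 0.55721211 -0.17237911] 0.020735755562782288
110 [ 0.55163114 -0.182725  ] line ang -118.20492026977143 -118.34414090243105 theta 2.6109266860759193
([330.2, 230.4], 71, [328, 222, 5, 17]) -0.0365 -0.0406
([305.9, 230.8], 97, [303, 224, 7, 15]) -0.0164 -0.022
[(([318.5, 253.9], 575, [309, 239, 20, 30]), array([ 0.54913802, -0.02941493,  0.252     ]))]
```

Call:
{"fn": "step_arm", "kwargs": {
  "series": [
    {"grip": -0.6, "x": 0, "y": 0.1, "z": 0, "ax": 0, "ay": 0, "az": -0.28},
    {"grip": -0.6, "x": 0, "y": 0.2, "z": 0, "ax": 0, "ay": 0, "az": -0.56},
    {"grip": -0.6, "x": -0.002, "y": 0.289, "z": 0, "ax": 0, "ay": 0, "az": -0.84},
    {"grip": -0.6, "x": -0.002, "y": 0.289, "z": 0, "ax": 0, "ay": 0, "az": -1}
  ],
  "force": 60
}}

```text
time: 11.8
tool_pos: [0.5558, -0.1768, 0.3419]
tcp_rot: [-3.019, -0.866, 0.008]
wrist_force: [1.0, 1.5, 0.7]
width: 0.802
grip_force: 0.0
```

Call:
{"fn": "step_arm", "kwargs": {
  "series": [
    {"grip": -0.6, "x": 0, "y": 0, "z": 0, "ax": 0, "ay": 0, "az": -0.28},
    {"grip": -0.6, "x": 0, "y": 0, "z": 0, "ax": 0, "ay": 0, "az": -0.56},
    {"grip": -0.6, "x": 0, "y": 0, "z": 0, "ax": 0, "ay": 0, "az": -0.84},
    {"grip": -0.6, "x": 0, "y": 0, "z": 0, "ax": 0, "ay": 0, "az": -1}
  ]
}}

```text
time: 12.2
tool_pos: [0.5561, -0.1721, 0.3422]
tcp_rot: [-2.686, -1.622, 0.005]
wrist_force: [-0.1, -0.1, 0.9]
width: 0.797
grip_force: 0.0
```

Call:
{"fn": "step_arm", "kwargs": {
  "series": [
    {"grip": -0.6, "x": 0, "y": 0, "z": 0, "ax": 0, "ay": 0, "az": -0.28},
    {"grip": -0.6, "x": 0, "y": 0, "z": 0, "ax": 0, "ay": 0, "az": -0.56},
    {"grip": -0.6, "x": 0, "y": 0, "z": 0, "ax": 0, "ay": 0, "az": -0.84},
    {"grip": -0.6, "x": 0, "y": 0, "z": 0, "ax": 0, "ay": 0, "az": -1}
  ]
}}

```text
time: 12.6
tool_pos: [0.5562, -0.1718, 0.3422]
tcp_rot: [-2.174, -2.262, 0.003]
wrist_force: [-0.6, -0.6, -0.2]
width: 0.797
grip_force: 0.0
```

Call:
{"fn": "step_arm", "kwargs": {
  "series": [
    {"grip": -0.6, "x": 0, "y": 0, "z": 0, "ax": 0, "ay": 0, "az": -0.28},
    {"grip": -0.6, "x": 0, "y": 0, "z": 0, "ax": 0, "ay": 0, "az": -0.56},
    {"grip": -0.6, "x": 0, "y": 0, "z": 0, "ax": 0, "ay": 0, "az": -0.84},
    {"grip": -0.6, "x": 0, "y": 0, "z": 0, "ax": 0, "ay": 0, "az": -1},
    {"grip": -0.6, "x": 0, "y": 0, "z": 0, "ax": 0, "ay": 0, "az": -1},
    {"grip": -0.6, "x": 0, "y": 0, "z": 0, "ax": 0, "ay": 0, "az": -1}
  ]
}}

```text
time: 13.2
tool_pos: [0.5566, -0.172, 0.3434]
tcp_rot: [-1.525, -2.743, 0.001]
wrist_force: [-0.3, -0.2, -1.0]
width: 0.798
grip_force: 0.0
```

```bash
cat > mc.py <<'E'
from cap import *;import pickle,sys
from workcell import bot,imaging
from scipy.spatial.transform import Rotation as Ro
z=float(sys.argv[1]) if len(sys.argv)>1 else .2644
w=imaging.read_camera('wrist');pickle.dump(w,open('wl.pkl','wb'))
s=bot.read_state();print({k:np.round(s[k],4).tolist() for k in('time','q','tool_pos','tcp_rot','wrist_force','torque','width','grip_force')})
R=Ro.from_rotvec(s['tcp_rot']).as_matrix();print('yaw',np.degrees(np.arctan2(R[1,0],R[0,0])))
# box round expected cap
u,v=wproj(w,[.5572,-.1724,z]).astype(int);print('px',u,v)
b=(max(u-60,0),u+60,max(v-60,0),min(v+60,480))
c,r,Q=cap(w,z,b);print('cap',c,r,'cap in tool mm',1e3*(R.T@(np.r_[c,z]-s['tool_pos']))[:2])
if Q is not None:
    Q=Q[np.linalg.norm(Q-[.5572,-.1724],axis=1)<.021]
    if len(Q)>10:
        q=Q.mean(0);d=q-[.5572,-.1724];k=np.linalg.svd(Q-q)[2][0];k*=np.sign(k@d);a=np.degrees(np.arctan2(k[1],k[0]))
        print(len(Q),'theta',np.radians((a-92.2)%360),np.radians((np.degrees(np.arctan2(d[1],d[0]))-92.2)%360))
E
python3 mc.py
```

```text
{'time': 13.25, 'q': [-0.3425, 0.0418, 1.6537, 0.0, 1.4485, -0.8989], 'tool_pos': [0.5567, -0.1721, 0.3438], 'tcp_rot': [-1.5248, -2.744, 0.0006], 'wrist_force': [-0.673, -0.1055, 0.2075], 'torque': [0.046, -0.0491, 0.0195], 'width': 0.7981, 'grip_force': 0.0}
yaw 121.87734190100211
px 319 250
cap [ 0.55646771 -0.17308435] 0.020704230293631554 cap in tool mm [-0.87539201 -0.64359845]
178 theta 2.624788161002692 2.6314344103722282
```

Call:
{"fn": "step_arm", "kwargs": {
  "series": [
    {"grip": -0.6, "x": -0.001, "y": -0.003, "z": 0.07, "ax": 0, "ay": 0, "az": 0},
    {"grip": -0.6, "x": -0.001, "y": -0.003, "z": 0.14, "ax": 0, "ay": 0, "az": 0},
    {"grip": -0.6, "x": -0.001, "y": -0.003, "z": 0.2, "ax": 0, "ay": 0, "az": 0},
    {"grip": -0.6, "x": -0.001, "y": -0.003, "z": 0.228, "ax": 0, "ay": 0, "az": 0},
    {"grip": -0.6, "x": -0.001, "y": -0.003, "z": 0.228, "ax": 0, "ay": 0, "az": 0},
    {"grip": -0.6, "x": -0.001, "y": -0.003, "z": 0.228, "ax": 0, "ay": 0, "az": 0},
    {"grip": 1, "x": -0.001, "y": -0.003, "z": 0.228, "ax": 0, "ay": 0, "az": 0},
    {"grip": 1, "x": -0.001, "y": -0.003, "z": 0.228, "ax": 0, "ay": 0, "az": 0},
    {"grip": 1, "x": -0.001, "y": -0.003, "z": 0.228, "ax": 0, "ay": 0, "az": 0},
    {"grip": 1, "x": -0.001, "y": -0.003, "z": 0.228, "ax": 0, "ay": 0, "az": 0},
    {"grip": 1, "x": -0.001, "y": -0.003, "z": 0.228, "ax": 0, "ay": 0, "az": 0},
    {"grip": 1, "x": -0.001, "y": -0.003, "z": 0.228, "ax": 0, "ay": 0, "az": 0}
  ]
}}

```text
time: 14.45
tool_pos: [0.5569, -0.1743, 0.2341]
tcp_rot: [1.522, 2.744, -0.001]
wrist_force: [-2.5, -0.7, 5.8]
width: 0.474
grip_force: 60.2
```

```bash
python3 mc.py
```

```text
{'time': 14.5, 'q': [-0.3454, 0.0882, 1.8037, -0.001, 1.2464, -0.9032], 'tool_pos': [0.5569, -0.1743, 0.2341], 'tcp_rot': [1.522, 2.7444, -0.0007], 'wrist_force': [-2.9531, -0.9821, 6.4462], 'torque': [-0.18, 0.4997, 0.0504], 'width': 0.4741, 'grip_force': 60.2473}
yaw 121.97550890987928
px 321 345
cap [ 0.55623209 -0.1727999 ] 0.02058274671435356 cap in tool mm [1.57050871 0.24416495]
455 theta 2.60837003469801 2.64002206552671
```

Call:
{"fn": "step_arm", "kwargs": {
  "series": [
    {"grip": 1, "x": 0, "y": 0, "z": 0, "ax": 0, "ay": 0, "az": 0.25},
    {"grip": 1, "x": 0, "y": 0, "z": 0, "ax": 0, "ay": 0, "az": 0.5},
    {"grip": 1, "x": 0, "y": 0, "z": 0.001, "ax": 0, "ay": 0, "az": 0.75},
    {"grip": 1, "x": 0, "y": 0, "z": 0.001, "ax": 0, "ay": 0, "az": 1},
    {"grip": 1, "x": 0, "y": 0, "z": 0.001, "ax": 0, "ay": 0, "az": 1},
    {"grip": 1, "x": 0, "y": 0, "z": 0.001, "ax": 0, "ay": 0, "az": 1}
  ]
}}

```text
time: 15.1
tool_pos: [0.5558, -0.1747, 0.2335]
tcp_rot: [2.182, 2.258, -0.002]
wrist_force: [-6.0, -2.3, 6.9]
width: 0.473
grip_force: 60.4
```

```bash
python3 mc.py
```

```text
{'time': 15.15, 'q': [-0.3459, 0.0882, 1.8047, -0.0023, 1.2475, -0.3794], 'tool_pos': [0.5558, -0.1747, 0.2335], 'tcp_rot': [2.1817, 2.2577, -0.0024], 'wrist_force': [-5.9998, -2.1869, 6.6492], 'torque': [-0.3168, 1.0189, -0.0416], 'width': 0.4732, 'grip_force': 60.4151}
yaw 91.9623841854994
px 319 345
cap [ 0.55675697 -0.17236236] 0.02051522769033909 cap in tool mm [2.19584719 1.00427598]
458 theta 2.085365757245337 2.146069444206454
```

Call:
{"fn": "step_arm", "kwargs": {
  "series": [
    {"grip": 1, "x": -0.0006, "y": -0.0016, "z": 0, "ax": 0, "ay": 0, "az": 0.25},
    {"grip": 1, "x": -0.0006, "y": -0.0016, "z": 0, "ax": 0, "ay": 0, "az": 0.5},
    {"grip": 1, "x": -0.0006, "y": -0.0016, "z": 0, "ax": 0, "ay": 0, "az": 0.75},
    {"grip": 1, "x": -0.0006, "y": -0.0016, "z": 0, "ax": 0, "ay": 0, "az": 1},
    {"grip": 1, "x": -0.0006, "y": -0.0016, "z": 0, "ax": 0, "ay": 0, "az": 1}
  ]
}}

```text
time: 15.65
tool_pos: [0.5547, -0.1744, 0.233]
tcp_rot: [2.695, 1.613, -0.002]
wrist_force: [-7.0, -0.0, 6.6]
width: 0.473
grip_force: 60.4
```

Call:
{"fn": "step_arm", "kwargs": {
  "series": [
    {"grip": 1, "x": 0, "y": 0, "z": 0, "ax": 0, "ay": 0, "az": 0.25},
    {"grip": 1, "x": 0, "y": 0, "z": 0, "ax": 0, "ay": 0, "az": 0.5},
    {"grip": 1, "x": 0, "y": 0, "z": 0.001, "ax": 0, "ay": 0, "az": 0.75},
    {"grip": 1, "x": 0, "y": 0, "z": 0.001, "ax": 0, "ay": 0, "az": 1},
    {"grip": 1, "x": 0, "y": 0, "z": 0.001, "ax": 0, "ay": 0, "az": 1}
  ]
}}

```text
time: 16.15
tool_pos: [0.5538, -0.1736, 0.2325]
tcp_rot: [-3.02, -0.861, 0.004]
wrist_force: [-8.5, 2.6, 8.4]
width: 0.477
grip_force: 60.6
```

```bash
python3 mc.py .263
```

```text
{'time': 16.2, 'q': [-0.3463, 0.087, 1.8079, -0.0007, 1.2492, 0.6674], 'tool_pos': [0.5539, -0.1736, 0.2325], 'tcp_rot': [-3.0195, -0.864, 0.0038], 'wrist_force': [-9.0693, 1.9427, 8.1821], 'torque': [0.2149, 1.4906, -0.0914], 'width': 0.4761, 'grip_force': 60.5589}
yaw 31.93716364317196
px 315 345
cap [ 0.55777287 -0.17328751] 0.020656894892454147 cap in tool mm [3.43307297 1.74410806]
476 theta 1.0354772885797132 1.1718668506781635
```

Call:
{"fn": "step_arm", "kwargs": {
  "series": [
    {"grip": 1, "x": -0.001, "y": -0.001, "z": -0.001, "ax": 0, "ay": 0, "az": 0.25},
    {"grip": 1, "x": -0.002, "y": -0.0022, "z": -0.001, "ax": 0, "ay": 0, "az": 0.5},
    {"grip": 1, "x": -0.002, "y": -0.0022, "z": -0.001, "ax": 0, "ay": 0, "az": 0.75},
    {"grip": 1, "x": -0.002, "y": -0.0022, "z": -0.001, "ax": 0, "ay": 0, "az": 1},
    {"grip": 1, "x": -0.002, "y": -0.0022, "z": -0.001, "ax": 0, "ay": 0, "az": 1}
  ]
}}

```text
time: 16.7
tool_pos: [0.5534, -0.1725, 0.2321]
tcp_rot: [-3.14, -0.05, 0.001]
wrist_force: [-4.1, 2.4, 4.6]
width: 0.477
grip_force: 60.1
```

Call:
{"fn": "step_arm", "kwargs": {
  "series": [
    {"grip": 1, "x": 0, "y": 0, "z": 0, "ax": 0, "ay": 0, "az": 0.25},
    {"grip": 1, "x": 0, "y": 0, "z": 0, "ax": 0, "ay": 0, "az": 0.5},
    {"grip": 1, "x": 0, "y": 0, "z": 0, "ax": 0, "ay": 0, "az": 0.7},
    {"grip": 1, "x": 0, "y": 0, "z": 0, "ax": 0, "ay": 0, "az": 0.7}
  ]
}}

```text
time: 17.1
tool_pos: [0.5535, -0.1717, 0.2318]
tcp_rot: [-3.095, 0.522, 0.002]
wrist_force: [-3.8, 5.0, 1.9]
width: 0.473
grip_force: 60.0
```

```bash
python3 mc.py .2625
```

```text
{'time': 17.15, 'q': [-0.3453, 0.0852, 1.8112, 0.0026, 1.247, 1.5572], 'tool_pos': [0.5535, -0.1717, 0.2318], 'tcp_rot': [-3.0956, 0.5194, 0.0021], 'wrist_force': [-3.0857, 4.5315, 2.9631], 'torque': [0.7439, 0.5587, -0.1109], 'width': 0.4744, 'grip_force': 60.0469}
yaw -19.050264687431522
px 314 347
cap [ 0.55796874 -0.17418619] 0.020653551444411278 cap in tool mm [5.00174246 0.80503891]
472 theta 0.1416716790933125 0.21298182646752734
```

Call:
{"fn": "step_arm", "kwargs": {
  "series": [
    {"grip": 1, "x": -0.0014, "y": -0.001, "z": 0, "ax": 0, "ay": 0, "az": 0.1},
    {"grip": 1, "x": -0.0014, "y": -0.001, "z": 0, "ax": 0, "ay": 0, "az": 0.2},
    {"grip": 1, "x": -0.0014, "y": -0.001, "z": 0, "ax": 0, "ay": 0, "az": 0.2},
    {"grip": 1, "x": -0.0014, "y": -0.001, "z": 0, "ax": 0, "ay": 0, "az": 0.2}
  ]
}}

```text
time: 17.55
tool_pos: [0.5536, -0.1715, 0.2317]
tcp_rot: [-3.065, 0.678, 0.0]
wrist_force: [-1.9, 6.1, 2.9]
width: 0.475
grip_force: 60.3
```

```bash
python3 mc.py .262
```

```text
{'time': 17.6, 'q': [-0.3446, 0.0844, 1.8123, 0.0021, 1.2453, 1.6609], 'tool_pos': [0.5536, -0.1715, 0.2317], 'tcp_rot': [-3.0654, 0.6781, 0.0003], 'wrist_force': [-1.5355, 5.9404, 2.5426], 'torque': [0.8893, 0.3877, 0.0172], 'width': 0.4736, 'grip_force': 60.3004}
yaw -24.94538774242664
px 314 347
cap [ 0.55761611 -0.17425439] 0.020747702568769455 cap in tool mm [4.80614075 0.71741191]
475 theta 0.03928425621150064 0.1220796287555399
```

Call:
{"fn": "step_arm", "kwargs": {
  "series": [
    {"grip": 1, "x": 0, "y": 0, "z": 0, "ax": 0, "ay": 0, "az": 0.05},
    {"grip": 1, "x": 0, "y": 0, "z": 0, "ax": 0, "ay": 0, "az": 0.1},
    {"grip": 1, "x": 0, "y": 0, "z": 0, "ax": 0, "ay": 0, "az": 0.1}
  ]
}}

```text
time: 17.9
tool_pos: [0.5536, -0.1714, 0.2316]
tcp_rot: [-3.047, 0.758, 0.0]
wrist_force: [-2.2, 6.7, 2.9]
width: 0.478
grip_force: 60.3
```

```bash
python3 mc.py .262
```

```text
{'time': 17.95, 'q': [-0.3445, 0.0844, 1.8123, 0.0023, 1.2452, 1.7129], 'tool_pos': [0.5537, -0.1714, 0.2317], 'tcp_rot': [-3.0467, 0.7573, 0.0002], 'wrist_force': [-1.5908, 5.3798, 2.2866], 'torque': [0.9005, 0.3069, 0.1135], 'width': 0.4743, 'grip_force': 60.28}
yaw -27.91921562067433
px 314 347
cap [ 0.55757034 -0.17424248] 0.02071322686970234 cap in tool mm [4.77857097 0.61992296]
474 theta 6.275153128009516 0.07061026019562987
```

Call:
{"fn": "step_arm", "kwargs": {
  "series": [
    {"grip": 1, "x": 0, "y": 0, "z": 0, "ax": 0, "ay": 0, "az": 0.05},
    {"grip": 1, "x": 0, "y": 0, "z": 0, "ax": 0, "ay": 0, "az": 0.1},
    {"grip": 1, "x": 0, "y": 0, "z": 0, "ax": 0, "ay": 0, "az": 0.1}
  ]
}}

```text
time: 18.25
tool_pos: [0.5537, -0.1713, 0.2316]
tcp_rot: [-3.027, 0.833, 0.0]
wrist_force: [-1.2, 5.6, 2.9]
width: 0.477
grip_force: 60.3
```

```bash
python3 mc.py .262
```

```text
{'time': 18.3, 'q': [-0.344, 0.0845, 1.8123, 0.0018, 1.2452, 1.7631], 'tool_pos': [0.5537, -0.1713, 0.2316], 'tcp_rot': [-3.0274, 0.8328, 0.0004], 'wrist_force': [-1.7132, 5.3668, 2.2119], 'torque': [0.9653, 0.3584, 1.1425], 'width': 0.4749, 'grip_force': 60.2713}
yaw -30.763123372007264
px 314 347
cap [ 0.55763733 -0.17438529] 0.020663464441895485 cap in tool mm [4.97957079 0.58410348]
470 theta 6.260763551707144 0.0431712576217283
```

Call:
{"fn": "step_arm", "kwargs": {
  "series": [
    {"grip": 1, "x": 0, "y": 0, "z": 0, "ax": 0, "ay": 0, "az": 0.05},
    {"grip": 1, "x": 0, "y": 0, "z": 0, "ax": 0, "ay": 0, "az": 0.1},
    {"grip": 1, "x": 0, "y": 0, "z": 0, "ax": 0, "ay": 0, "az": 0.1}
  ]
}}

```text
time: 18.6
tool_pos: [0.5538, -0.1712, 0.2316]
tcp_rot: [-3.004, 0.913, -0.0]
wrist_force: [-1.0, 5.9, 3.2]
width: 0.474
grip_force: 60.3
```

```bash
python3 mc.py .262
```

```text
{'time': 18.65, 'q': [-0.344, 0.0845, 1.8123, 0.002, 1.2449, 1.8157], 'tool_pos': [0.5538, -0.1713, 0.2316], 'tcp_rot': [-3.0043, 0.9122, -0.0], 'wrist_force': [-1.2823, 4.9324, 3.3177], 'torque': [0.958, 0.212, 1.0267], 'width': 0.4771, 'grip_force': 60.2633}
yaw -33.77987070130061
px 314 348
cap [ 0.55750865 -0.17434174] 0.020730815827846527 cap in tool mm [4.77373103 0.45575099]
467 theta 6.261367680297005 0.045226761170118104
```

The torque rose to about 1.1 N m while the line stopped moving, so the cap has bottomed out (slight pad slip after that). Now I'll back it off 90°.

Call:
{"fn": "step_arm", "kwargs": {
  "series": [
    {"grip": 1, "x": 0, "y": 0, "z": 0, "ax": 0, "ay": 0, "az": -0.2},
    {"grip": 1, "x": 0, "y": 0, "z": 0, "ax": 0, "ay": 0, "az": -0.4},
    {"grip": 1, "x": 0, "y": 0, "z": 0, "ax": 0, "ay": 0, "az": -0.6},
    {"grip": 1, "x": 0, "y": 0, "z": -0.001, "ax": 0, "ay": 0, "az": -0.8},
    {"grip": 1, "x": 0, "y": 0, "z": -0.001, "ax": 0, "ay": 0, "az": -1}
  ]
}}

```text
time: 19.15
tool_pos: [0.5535, -0.1723, 0.2321]
tcp_rot: [-3.139, 0.101, -0.0]
wrist_force: [-2.8, 2.2, 2.8]
width: 0.473
grip_force: 60.3
```

Call:
{"fn": "step_arm", "kwargs": {
  "series": [
    {"grip": 1, "x": 0, "y": 0, "z": 0, "ax": 0, "ay": 0, "az": -0.2},
    {"grip": 1, "x": 0, "y": 0, "z": 0, "ax": 0, "ay": 0, "az": -0.4},
    {"grip": 1, "x": 0, "y": 0, "z": 0, "ax": 0, "ay": 0, "az": -0.6},
    {"grip": 1, "x": 0, "y": 0, "z": -0.001, "ax": 0, "ay": 0, "az": -0.8},
    {"grip": 1, "x": 0, "y": 0, "z": -0.001, "ax": 0, "ay": 0, "az": -1}
  ]
}}

```text
time: 19.65
tool_pos: [0.5537, -0.1734, 0.2326]
tcp_rot: [3.058, 0.714, 0.001]
wrist_force: [-0.9, 0.3, 1.9]
width: 0.474
grip_force: 60.4
```

Call:
{"fn": "step_arm", "kwargs": {
  "series": [
    {"grip": 1, "x": 0, "y": 0, "z": 0, "ax": 0, "ay": 0, "az": -0.2},
    {"grip": 1, "x": 0, "y": 0, "z": 0, "ax": 0, "ay": 0, "az": -0.4},
    {"grip": 1, "x": 0, "y": 0, "z": 0, "ax": 0, "ay": 0, "az": -0.6},
    {"grip": 1, "x": 0, "y": 0, "z": -0.001, "ax": 0, "ay": 0, "az": -0.8},
    {"grip": 1, "x": 0, "y": 0, "z": -0.001, "ax": 0, "ay": 0, "az": -1},
    {"grip": 1, "x": 0, "y": 0, "z": -0.001, "ax": 0, "ay": 0, "az": -1},
    {"grip": 1, "x": 0, "y": 0, "z": -0.001, "ax": 0, "ay": 0, "az": -1}
  ]
}}

```text
time: 20.35
tool_pos: [0.5544, -0.1741, 0.2331]
tcp_rot: [2.772, 1.47, 0.001]
wrist_force: [2.1, -5.8, 0.6]
width: 0.473
grip_force: 60.6
```

```bash
python3 mc.py .2635
python3 - <<'E'
from h import *;from workcell import imaging
for n in('top','scene'):
    c=imaging.read_camera(n);im=c['img']
    print(n,[b[:2] for b in blobs(red(im),15)])
    h=hsv(im);y=((h[...,0]>20)&(h[...,0]<30)&(h[...,1]>190)&(h[...,2]>150)).astype(np.uint8);print('yel',blobs(y,2))
E
```

```text
{'time': 20.4, 'q': [-0.3461, 0.0842, 1.8098, -0.0019, 1.2446, 0.2499], 'tool_pos': [0.5544, -0.1741, 0.2331], 'tcp_rot': [2.7722, 1.4706, 0.0011], 'wrist_force': [1.4195, -4.2591, 0.6579], 'torque': [-0.8534, -0.2352, 0.004], 'width': 0.4738, 'grip_force': 60.6546}
yaw 55.89085164509479
px 318 344
cap [ 0.55730474 -0.17271473] 0.020569385960698128 cap in tool mm [2.7608825  1.77966375]
467 theta 1.5153185185047637 1.6450045705173257
top [([256.7, 171.2], 114), ([273.3, 173.6], 55), ([258.5, 188.1], 58), ([508.2, 201.3], 58), ([156.8, 201.2], 45), ([184.2, 211.0], 45), ([118.2, 216.8], 42), ([368.0, 228.1], 44), ([319.0, 231.5], 124), ([520.9, 289.2], 288), ([133.7, 300.9], 31)]
yel [([362.8, 230.2], 5, [362, 229, 2, 4])]
scene [([267.0, 110.2], 18), ([187.8, 165.0], 218), ([286.3, 196.0], 37), ([310.2, 239.8], 104), ([277.5, 341.4], 145), ([295.7, 344.0], 69), ([279.2, 360.8], 78), ([366.9, 372.2], 58), ([374.6, 405.9], 60), ([416.2, 434.5], 65)]
yel [([287.0, 208.7], 3, [286, 208, 3, 2])]
```

```bash
python3 -c "
from workcell import bot
print(bot.finish_job())"
```

```text
the job is handed in; nothing more can be done
None
```

The job is handed in at about 20 s: the red-tabbed hanger hangs free within about 1 mm of the yellow band's middle, and the cap was screwed down to its stop, backed off about 1.56 rad (target 1.57), and is still gripped.

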